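Mix a urine sediment tube on the vortex mixer

ROBOT

A 7-joint arm with a two-finger parallel gripper is mounted at the origin on the work surface. World frame = base frame: x ahead of the robot, y to its left, z up, the work surface at z = 0. Lengths are in m, angles in rad, forces in N, time in s.
With the tool pointing down it reaches from about 0.425 to 0.925 m from the base axis. Payload 6.8 kg.
Tool frame: the origin (TCP) lies on the centre line of the jaws, within the pads' length; the fingertips stand 14 mm ahead of it and the grasp point (between the pads) lies 5 mm behind it (r.nose_length is the distance from the TCP to the fingertips, in m); z points along the fingers, y is the direction in which the jaws open and shut (so a half turn about z gives the same grasp; the last joint's range is limited). The gripper opens to 85 mm and grips with 20 to 120 N. Pads are 22 mm wide; open, the fingers measure 114 mm over their backs; the gripper's body (76 mm by 85 mm) begins 54 mm behind the grasp point. The pads swing forward as they close: fully open they stand 13 mm farther back than shut.
Start: joints at [-1.45, 0.477, 0.022, 1.555, -0.011, 1.109, -0.083], TCP at [0.153, 0.657, 0.206] pointing down, gripper open.
Joint ranges: [-2.96, 2.96], [-0.34, 2.1], [-1.41, 1.46], [0.24, 2.44], [-1.37, 4.51], [0.17, 1.92], [-2.96, 2.96]. Speed limits (rad/s): [2.39, 2.39, 3.14, 3.14, 3.14, 3.14, 3.14].

INTERFACE

Orientations are given as a rotation vector (axis times angle).
In Python, from bench import r, imaging, look_for, outline_of gives the robot as it stands. The module is installed in compiled form; this text tells all that it offers.
- The arm moves only by the tool carry_out, never from a script. Its arguments are lists of equal length, an entry for each row: "offset": the shift along the tool's x, y, z as a fraction of full scale, a list of three; "turn": the turn, a rotation vector about the tool's x, y, z as a fraction of full scale, a list of three. A call has 1 to 8 rows; each row is the pose to reach, as a shift and turn from the pose commanded when the call began, along the tool's axes at that moment; what a row does not reach only later rows make up. Full scale, the value 1, is 0.5 m for a shift and 1.5 rad for a turn. A row lasts 1/10 s, in which the tool goes at most 50 mm and 8.59 degrees, less where a joint would pass 70% of its speed; a pose out of reach is approached as far as the arm can. A call with a number of a shift or a turn outside -1 to 1 is refused whole. A call with a gripper value outside its range is refused whole. "hand" is the closure, from 0 (fully open) to 1 (shut), set as the call begins (left out, the last holds). The fingers move at their own pace and stop on an object; "force" is the grip in N (left out, the last holds). Time passes only in rows, so rows that repeat a pose let the fingers close. It gives the time, the measured TCP pose, the force and the opening at its end, in the units of the state.
- r.get_obs(): the state, without advancing time (a new reading comes with each control period).
- imaging.grab_frame(name): name is "side" or "top" or "wrist"; returns a dict with "pixels" (420x560x3 uint8, red, green, blue), "fx", "fy", "cx", "cy" (pixels), "R" (3x3) and "t" (3): a world point X has camera coordinates R X + t. Camera axes: x right, y down, z forward; pixel columns grow to the right and rows downward; lengths in m; the calibration is good to about 2 mm. A picture is of the moment at which its call begins. There is no depth.
- r.hand_in(): hands the job in, once; it reports no verdict.
Trained networks look in the newest picture that a camera, given by its name, has taken for a name from the list of things; names that differ only in an ending like _2 or _b are one class to them, and where a whole thing is asked for, a point or a joint stands for the part that bears it (a point fixed in the world has none). Each returns a list of dicts, best first, with "score" (0 to 1); they miss things now and then, are a little off and sometimes report something else, mostly with a low value. They report only what shows in the picture. A call takes as long as a camera call.
- look_for(query, camera): "xyz" ([x, y, z] in m, in the coordinates of the camera as it stood for that picture, good to about 4 mm: the middle of the surface that is visible of it).
- outline_of(query, camera): "region" (420x560 bool, what is visible of it).
The state is a dict: "clock": time; "joints": joint angles; "qvel": joint speeds; "tau": joint torques, N m; "tcp_pos": TCP position; "orientation": TCP orientation; "contact_force": force on the tool from outside, world axes, zero at the start; "moment": the same for the moment, N m; "grip_width": finger opening in m.
Only numpy, scipy, OpenCV 4.12 (cv2) and the standard library are available. Lean on these libraries where they do the work, as an engineer would, in place of code of your own. Each camera call takes 0.05 s, during which the arm holds its last target. There are 200 camera calls.

TASK

Get the urine sediment back into suspension on the vortex mixer. First press and release the green power key, then press and release the blue touch-mode key, leaving the white continuous-run key alone. Then take the yellow-capped tube out of the rack and, keeping it upright, press it gently down into the mixer's rubber cup so that the cup sinks about 5 mm of its 8 mm travel; keep it pressed there at least five seconds and finish still holding it pressed down, with the other tubes and everything else on the bench left as they are.

Things in the scene. Friction and masses are not known exactly. Their poses are not given: they have to be found in the camera images.
- mixer: Cream vortex mixer, 240 deep (x) by 150 wide (y), does not slide. Origin: centre of its underside; x from its front (panel side, towards the robot) to its rear. Behind x = -2 its deck is 107 high, rubber cup at x = 60, y = 0. The front panel slopes 20 degrees, 45 high at the front to 88: keys at x = -79, y = 48 green, 0 blue, -48 white; higher up a display and a grey fixed knob (y = -42).
- power_key_top (a point): Centre of the top face of the green power key (18 mm diameter, stands 7 mm out of the panel); moves with the key. z axis: out of the panel (20 degrees from vertical, leaning to the mixer's front); x axis up the slope, y the mixer's y. It slides along its own -z; closed fingers pointing straight down can press it too.
- power_key (a joint): Travel of the green power key, m: 0 out, 0.004 fully in. Springs back; about 1 N to start, 4 N fully in. It registers beyond 2.5 mm.
- touch_key_top (a point): Centre of the top face of the blue touch-mode key, made and oriented like the power key.
- touch_key (a joint): Travel of the blue touch-mode key, same values and spring as the power key; registers beyond 2.5 mm.
- run_key (a joint): Travel of the white continuous-run key (same kind of key, 0 out, 0.004 fully in); not to be pressed.
- cup_seat (a point): Centre of the inner floor of the mixer's black rubber cup, where the tube's tip goes: 130 mm above the bench when up, moves down with the cup. The cup is round, 40 mm across at the rim outside, 30 mm inside, about 25 mm at its floor, 15 mm deep (rim 145 mm above the bench). z up.
- mixer_cup (a joint): How far the rubber cup is pushed down, m: 0 up, 0.008 bottomed. Spring-loaded: about 1.6 N starts it, 5 N at 5 mm, 7 N at 8 mm. In touch mode the mixer runs only while the cup is held down; let go, the cup rises. Does not turn or shake here.
- rack: Blue grid rack, white ends, 86 (x) by 176 (y) by 60 mm high, does not slide. Origin: centre of its underside. 2 rows (x = -17, +17) of 5 square 18 mm holes, 32 mm apart along y; their floor is 6 mm up. The hole beside a tube along the rack's x is empty, so fingers fit on both x sides of a tube; along y they may not.
- urine_tube: The yellow-capped tube: 16 mm diameter, 110 mm long, 18 g, bottom 18 mm tapering to an 8 mm flat tip, yellow cap of 18 mm diameter over the top 20 mm (90 to 110 mm above the tip). Origin: centre of the tip; z along the tube up to the cap. Stands in one of the rack's holes with about 1 mm play.
- purple_tube: Purple-capped tube of the same shape, in the rack; stays there.
- black_tube: Black-capped tube of the same shape, in the rack; stays there.
- teal_tube: Teal-capped tube of the same shape, in the rack; stays there.
- strip_bottle: White test-strip bottle with coloured squares, 45 mm diameter, 115 mm tall, loose at the back of the bench. Origin: centre of its underside.
- reagent_carton: White carton with a crimson band, 50 x 60 x 85 mm, loose at the back. Origin: centre of its underside.
- control_carton: White carton with a pink band, 50 x 50 x 70 mm, loose at the back. Origin: centre of its underside.
- slide_box: Flat blue slide box, 87 x 177 mm, 35 mm tall, loose at the left side. Origin: centre of its underside.
- stain_bottle: Small amber bottle with a white cap, 38 mm diameter, 88 mm tall, loose at the right side. Origin: centre of its underside.

How it is judged:
By the outcome, as a careful person would: the job done as asked, in the order asked, and still so for the second after the job is handed in, while the arm keeps its last pose, push and grip.
It also fails if it takes over 67 s, if anything falls off the work surface, if the arm or the gripper's body presses on something with over 40 N, if the wrist force passes 120 N, or if a joint passes its speed limit or range.

## Working session

There is one attempt and no reset: what is moved stays moved. The work goes in short steps, Python scripts to look and compute and a tool call to move; the robot and the scene stay as the last step left them, time stands still between calls to the robot, and variables do not carry over. Pictures are saved under pics/ and viewed, about 8 in all and at most 12, crops included, and the job is handed in when it is done.

Besides the shell and the picture viewer there is one more tool, called after "Emit:" as name(argument=value, ...), one argument or row to a line, values as JSON. carry_out: Moves the arm, as the interface text tells. Shift numbers are shares of 0.5 m and turn numbers shares of 1.5 rad, none past 1 either way. Its arguments: {"type":"object","properties":{"offset":{"type":"array","items":{"type":"array","items":{"type":"number","minimum":-1,"maximum":1}}},"turn":{"type":"array","items":{"type":"array","items":{"type":"number","minimum":-1,"maximum":1}}},"hand":{"type":"number"},"force":{"type":"number"}},"required":["offset","turn"]}

```bash
mkdir -p pics; cat > h.py <<'E'
import numpy as np, cv2
from bench import r, imaging, look_for, outline_of
from scipy.spatial.transform import Rotation as Ro
def grab(n,save=None):
    f=imaging.grab_frame(n)
    if save: cv2.imwrite('pics/'+save,cv2.cvtColor(f['pixels'],cv2.COLOR_RGB2BGR))
    f['R']=np.array(f['R']);f['t']=np.array(f['t']);return f
def w(f,p): return f['R'].T@(np.array(p)-f['t'])
def proj(f,X):
    c=f['R']@np.array(X)+f['t'];return np.array([f['fx']*c[0]/c[2]+f['cx'],f['fy']*c[1]/c[2]+f['cy']])
def ray(f,uv,z):
    d=f['R'].T@np.array([(uv[0]-f['cx'])/f['fx'],(uv[1]-f['cy'])/f['fy'],1]);c=-f['R'].T@f['t']
    return c+d*(z-c[2])/d[2]
def st():
    o=r.get_obs();print({k:np.round(o[k],4) for k in('clock','tcp_pos','orientation','contact_force','grip_width','joints')});return o
E
python3 - <<'E'
from h import *
o=st();print(Ro.from_rotvec(o['orientation']).as_matrix().round(3))
a=[]
for n in('top','side'):
    f=grab(n,n+'.png');a.append(f['pixels'])
    for q in('power_key_top','touch_key_top','run_key','cup_seat','mixer','rack','urine_tube','purple_tube','black_tube','teal_tube','stain_bottle','slide_box'):
        print(n,q,[(round(d['score'],2),w(f,d['xyz']).round(3),proj(f,w(f,d['xyz'])).round()) for d in look_for(q,n)[:2]])
E
```

```text
{'clock': np.float64(0.0), 'tcp_pos': array([0.153 , 0.6568, 0.2048]), 'orientation': array([-3.585e-01, -3.121e+00,  2.800e-03]), 'contact_force': array([0.0215, 0.0274, 0.3645]), 'grip_width': np.float64(0.0855), 'joints': array([-1.4501,  0.4778,  0.0223,  1.5565, -0.0115,  1.1093, -0.0831])}
[[-0.974  0.227 -0.   ]
 [ 0.227  0.974 -0.002]
 [-0.    -0.002 -1.   ]]
top power_key_top [(0.36, array([0.52 , 0.213, 0.114]), array([209., 247.]))]
top touch_key_top []
top run_key []
top cup_seat [(0.7, array([0.534, 0.214, 0.059]), array([212., 245.])), (0.66, array([ 0.609, -0.159,  0.139]), array([346., 206.]))]
top mixer [(0.77, array([ 0.549, -0.162,  0.088]), array([346., 232.]))]
top rack [(0.56, array([0.532, 0.219, 0.061]), array([211., 245.])), (0.34, array([ 0.608, -0.161,  0.14 ]), array([347., 207.]))]
top urine_tube []
top purple_tube [(0.6, array([0.519, 0.212, 0.117]), array([210., 247.])), (0.24, array([0.544, 0.179, 0.113]), array([222., 238.]))]
top black_tube []
top teal_tube []
top stain_bottle [(0.55, array([ 0.501, -0.485,  0.061]), array([460., 245.])), (0.43, arra
[... 286 characters left out ...]
.144,  0.144]), array([296., 172.]))]
side mixer [(0.74, array([ 0.562, -0.109,  0.067]), array([312., 203.]))]
side rack [(0.73, array([0.757, 0.201, 0.075]), array([213., 274.])), (0.63, array([0.543, 0.255, 0.06 ]), array([301., 309.]))]
side urine_tube [(0.67, array([0.511, 0.157, 0.097]), array([321., 266.]))]
side purple_tube [(0.68, array([0.518, 0.224, 0.101]), array([315., 287.]))]
side black_tube [(0.51, array([0.529, 0.287, 0.091]), array([306., 313.]))]
side teal_tube [(0.46, array([0.55 , 0.187, 0.092]), array([302., 275.]))]
side stain_bottle [(0.79, array([ 0.507, -0.48 ,  0.046]), array([340., 144.]))]
side slide_box [(0.73, array([0.522, 0.442, 0.037]), array([299., 398.]))]
```

View pics/top.png

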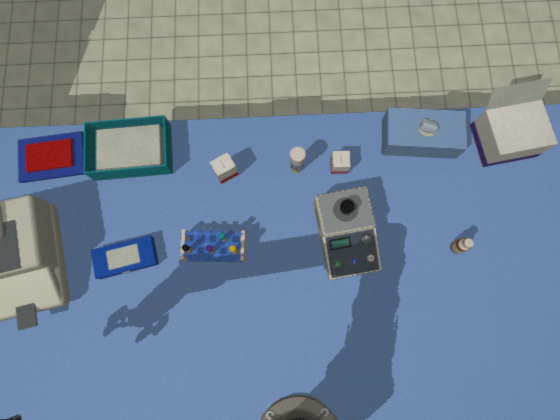

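View pics/side.png

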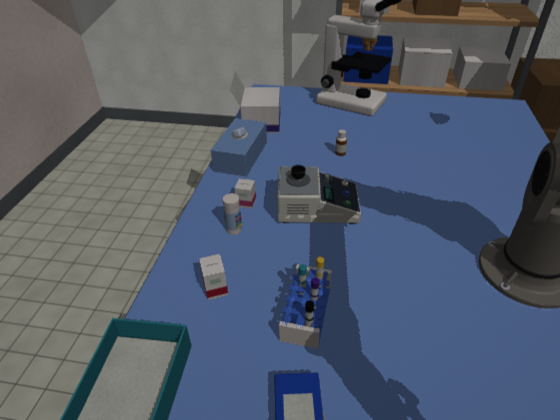

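Top view: the mixer has its cup at (347,206) and the green, blue and white keys at (338,264), (354,262) and (371,258). The rack's yellow cap is at (233,249), purple at (210,248), black at (186,247) and teal at (222,238). The side view agrees with this layout.

```bash
cat >> h.py <<'E'
def plan(targets):
    """targets: list of (pos, R or None) -> offset/turn fractions from current commanded~measured pose"""
    o=r.get_obs();R0=Ro.from_rotvec(o['orientation'])
    for p,R in targets:
        R=R or R0
        print('off',(R0.inv().apply(np.array(p)-o['tcp_pos'])/.5).round(4),'turn',((R0.inv()*R).as_rotvec()/1.5).round(4))
def down(yaw): # tool y axis at world angle yaw, z down
    y=np.array([np.cos(yaw),np.sin(yaw),0]);z=np.array([0,0,-1.]);x=np.cross(y,z)
    return Ro.from_matrix(np.c_[x,y,z])
E
python3 - <<'E'
from h import *
f=grab('top')
g,b,wh=[ray(f,p,.0665) for p in((338,264),(354,262),(371,258))]
c=ray(f,(347,206),.145);print('keys',g,b,wh,'cup',c)
d=c-b;print('yaw',np.arctan2(d[1],d[0]),'yaw keys',np.arctan2(*(g-wh)[[1,0]])-np.pi/2)
for n,p in dict(y=(233,249),p=(210,248),k=(186,247),t=(222,238)).items(): print(n,ray(f,p,.116))
plan([((.5,-.16,.3),down(np.pi/2+.15)),((.46,-.16,.28),down(np.pi/2+.15))])
E
```

```text
keys [ 0.46278886 -0.13547922  0.0665    ] [ 0.46628644 -0.18032922  0.0665    ] [ 0.4752167 -0.2285447  0.0665   ] cup [ 0.60877028 -0.16031888  0.145     ]
yaw 0.13952683525174908 yaw keys 0.13275331674200697
y [0.51132416 0.14940547 0.116     ]
p [0.51685389 0.21101769 0.116     ]
k [0.5225136  0.27538818 0.116     ]
t [0.54250794 0.17844331 0.116     ]
off [-1.0466 -1.4349 -0.1884] turn [ 0.     -0.     -0.2525]
off [-0.9686 -1.4531 -0.1484] turn [ 0.     -0.     -0.2525]
```

Emit:
carry_out(
  offset=[
    [-0.06, -0.08, -0.02],
    [-0.12, -0.16, -0.04],
    [-0.18, -0.24, -0.06],
    [-0.24, -0.32, -0.08],
    [-0.3, -0.4, -0.1],
    [-0.36, -0.48, -0.12],
    [-0.42, -0.56, -0.14],
    [-0.46, -0.64, -0.15],
  ],
  turn=[
    [0, 0, 0],
    [0, 0, 0],
    [0, 0, 0],
    [0, 0, 0],
    [0, 0, 0],
    [0, 0, 0],
    [0, 0, 0],
    [0, 0, 0],
  ],
  hand=0,
)

```text
clock: 2.15
tcp_pos: [0.3053, 0.2938, 0.2816]
orientation: [0.36, 3.12, 0.003]
contact_force: [1.0, 0.5, -0.4]
grip_width: 0.0855
```

Emit:
carry_out(
  offset=[
    [-0.05, -0.08, 0],
    [-0.11, -0.16, 0],
    [-0.17, -0.24, 0],
    [-0.23, -0.32, 0],
    [-0.29, -0.4, 0],
    [-0.35, -0.48, 0],
    [-0.41, -0.56, 0],
    [-0.46, -0.64, 0],
  ],
  turn=[
    [0, 0, 0],
    [0, 0, 0],
    [0, 0, 0],
    [0, 0, 0],
    [0, 0, 0],
    [0, 0, 0],
    [0, 0, 0],
    [0, 0, 0],
  ],
)

```text
clock: 2.95
tcp_pos: [0.4563, -0.0706, 0.2812]
orientation: [0.358, 3.119, 0.001]
contact_force: [2.1, 1.1, -0.0]
grip_width: 0.0853
```

Emit:
carry_out(
  offset=[
    [-0.02, -0.08, 0],
    [-0.04, -0.16, 0],
    [-0.06, -0.16, 0],
    [-0.06, -0.16, 0],
    [-0.06, -0.16, 0],
    [-0.06, -0.16, 0],
  ],
  turn=[
    [0, 0, -0.08],
    [0, 0, -0.16],
    [0, 0, -0.25],
    [0, 0, -0.25],
    [0, 0, -0.25],
    [0, 0, -0.25],
  ],
)

```text
clock: 3.55
tcp_pos: [0.4663, -0.1521, 0.2804]
orientation: [0.228, -3.133, -0.001]
contact_force: [-0.3, -0.3, -0.2]
grip_width: 0.0855
```

```bash
python3 - <<'E'
from h import *
st();f=grab('wrist','w1.png')
print(w(f,[0,0,0]))
for X in((.463,-.135,.0665),(.466,-.18,.0665),(.609,-.16,.145)):print(proj(f,X))
for q in('power_key_top','touch_key_top','run_key','cup_seat'):
    print(q,[(round(d['score'],2),w(f,d['xyz']).round(3),proj(f,w(f,d['xyz'])).round()) for d in look_for(q,'wrist')[:2]])
E
```

```text
{'clock': np.float64(3.55), 'tcp_pos': array([ 0.4663, -0.1521,  0.2804]), 'orientation': array([ 2.275e-01, -3.133e+00, -9.000e-04]), 'contact_force': array([-0.2732, -0.3306, -0.2339]), 'grip_width': np.float64(0.0855), 'joints': array([-0.5551,  0.102 ,  0.8183,  1.9287, -0.0822,  1.1449,  2.0104])}
[ 0.39301412 -0.16177974  0.44833671]
[286.49784402 173.36914228]
[248.48296632 170.47059021]
[245.604372   315.96769466]
power_key_top [(0.6, array([ 0.467, -0.13 ,  0.067]), array([290., 177.]))]
touch_key_top [(0.51, array([ 0.471, -0.177,  0.066]), array([250., 175.]))]
run_key []
cup_seat [(0.65, array([ 0.616, -0.156,  0.139]), array([248., 319.]))]
```

View pics/w1.png

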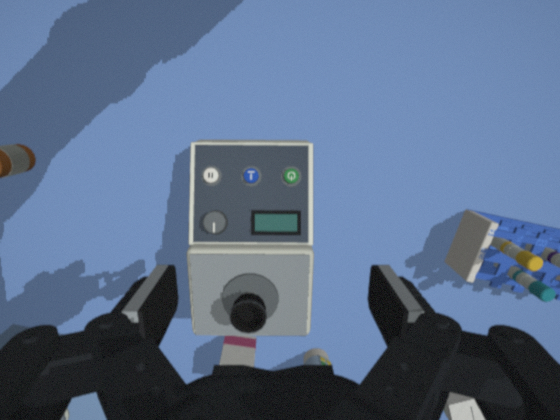

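```bash
python3 - <<'E'
from h import *
f=grab('wrist')
print(r.nose_length)
g,b,wh=[ray(f,p,.0665) for p in((290.5,175.5),(250.5,175.3),(210.5,175))]
c=ray(f,(248,313),.145)
print(g,b,wh,c,'yaw',np.arctan2(*(g-wh)[[1,0]])-np.pi/2,np.linalg.norm(g-wh))
for a in(g,b,wh):print(proj(f,a+[0.0,0,0]))
yaw=np.arctan2(*(g-wh)[[1,0]])
o=r.get_obs();R0=Ro.from_rotvec(o['orientation']);print(R0.as_matrix().round(3))
D=down(yaw+np.pi) if R0.as_matrix()[1,1]<0 else down(yaw)
plan([((g[0],g[1],.110),D),((b[0],b[1],.110),D)])
E
```

```text
0.014
[ 0.46513988 -0.13046168  0.0665    ] [ 0.47176954 -0.17749861  0.0665    ] [ 0.47827718 -0.2245327   0.0665    ] [ 0.60537513 -0.15823681  0.145     ] yaw 0.13875550755250843 0.09498392076726443
[290.5 175.5]
[250.5 175.3]
[210.5 175. ]
[[-0.989 -0.146  0.   ]
 [-0.146  0.989  0.   ]
 [-0.     0.    -1.   ]]
off [-0.0037  0.0444  0.3412] turn [0.0002 0.0001 0.0051]
off [-0.0031 -0.0506  0.3412] turn [0.0002 0.0001 0.0051]
```

Emit:
carry_out(
  offset=[
    [-0.004, 0.044, 0.08],
    [-0.004, 0.044, 0.16],
    [-0.004, 0.044, 0.24],
    [-0.004, 0.044, 0.32],
    [-0.004, 0.044, 0.34],
    [-0.004, 0.044, 0.34],
    [-0.004, 0.044, 0.34],
    [-0.004, 0.044, 0.34],
  ],
  turn=[
    [0, 0, 0],
    [0, 0, 0],
    [0, 0, 0],
    [0, 0, 0],
    [0, 0, 0],
    [0, 0, 0],
    [0, 0, 0],
    [0, 0, 0],
  ],
  hand=1,
  force=40,
)

```text
clock: 4.65
tcp_pos: [0.4669, -0.1314, 0.1124]
orientation: [-0.229, 3.13, -0.0]
contact_force: [-0.4, -0.1, -0.2]
grip_width: 0.0001
```

```bash
python3 - <<'E'
from h import *
st();f=grab('wrist','w2.png');grab('side','s2.png')
import cv2
a=cv2.imread('pics/w2.png');b=cv2.imread('pics/s2.png')[130:270,250:450]
b=cv2.resize(b,None,fx=2.4,fy=2.4);a=cv2.resize(a,(400,300));H=np.zeros((340,880,3),'uint8');H[:300,:400]=a;H[:336,400:880]=b;cv2.imwrite('pics/c2.png',cv2.resize(H,(790,305)))
E
```

```text
{'clock': np.float64(4.65), 'tcp_pos': array([ 0.4669, -0.1314,  0.1124]), 'orientation': array([-2.2910e-01,  3.1297e+00, -1.0000e-04]), 'contact_force': array([-0.3716, -0.0682, -0.2251]), 'grip_width': np.float64(0.0001), 'joints': array([-0.4432,  0.3504,  0.7184,  2.1273, -0.332 ,  0.7703,  2.2031])}
```

View pics/c2.png

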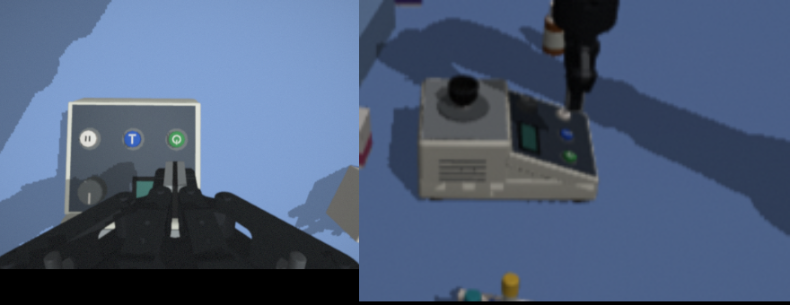

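Emit:
carry_out(
  offset=[
    [-0.001, 0.002, 0.03],
    [-0.001, 0.002, 0.05],
    [-0.001, 0.002, 0.056],
    [-0.001, 0.002, 0.06],
    [-0.001, 0.002, 0.06],
    [-0.001, 0.002, 0.06],
  ],
  turn=[
    [0, 0, 0],
    [0, 0, 0],
    [0, 0, 0],
    [0, 0, 0],
    [0, 0, 0],
    [0, 0, 0],
  ],
)

```text
clock: 5.35
tcp_pos: [0.4659, -0.1303, 0.0809]
orientation: [-0.229, 3.133, -0.0]
contact_force: [0.4, -0.6, -0.3]
grip_width: 0.0001
```

Emit:
carry_out(
  offset=[
    [0, 0, 0.003],
    [0, 0, 0.004],
    [0, 0, 0.004],
    [0, 0, 0.004],
  ],
  turn=[
    [0, 0, 0],
    [0, 0, 0],
    [0, 0, 0],
    [0, 0, 0],
  ],
)

```text
clock: 5.75
tcp_pos: [0.4657, -0.1301, 0.0786]
orientation: [-0.229, 3.133, 0.0]
contact_force: [0.0, -0.1, 1.0]
grip_width: 0.0001
```

Emit:
carry_out(
  offset=[
    [0, 0, 0.002],
    [0, 0, 0.002],
    [0, 0, 0.002],
  ],
  turn=[
    [0, 0, 0],
    [0, 0, 0],
    [0, 0, 0],
  ],
)

```text
clock: 6.05
tcp_pos: [0.4656, -0.1301, 0.0775]
orientation: [0.229, -3.133, -0.0]
contact_force: [0.4, -0.4, 0.7]
grip_width: -0.0002
```

Emit:
carry_out(
  offset=[
    [0, 0, 0.002],
    [0, 0, 0.003],
    [0, 0, 0.003],
    [0, 0, 0.003],
  ],
  turn=[
    [0, 0, 0],
    [0, 0, 0],
    [0, 0, 0],
    [0, 0, 0],
  ],
)

```text
clock: 6.45
tcp_pos: [0.4656, -0.1301, 0.076]
orientation: [0.229, -3.133, -0.0]
contact_force: [-0.7, -0.0, -0.8]
grip_width: -0.0002
```

Emit:
carry_out(
  offset=[
    [0, 0, 0.002],
    [0, 0, 0.003],
    [0, 0, 0.003],
    [0, 0, 0.003],
  ],
  turn=[
    [0, 0, 0],
    [0, 0, 0],
    [0, 0, 0],
    [0, 0, 0],
  ],
)

```text
clock: 6.85
tcp_pos: [0.4656, -0.1301, 0.0745]
orientation: [0.229, -3.133, -0.0]
contact_force: [0.1, 0.2, 0.3]
grip_width: 0.0001
```

```bash
python3 - <<'E'
from h import *
F=[]
for i in range(4):
    f=grab('wrist','w3.png');F.append(r.get_obs()['contact_force'])
print(np.round(F,2));st();grab('side','s3.png');grab('top','t3.png')
a=cv2.imread('pics/w3.png')[150:360,190:470];b=cv2.imread('pics/s3.png')[150:240,270:390];c=cv2.imread('pics/t3.png')[180:290,300:400]
b=cv2.resize(b,(400,300),interpolation=2);a=cv2.resize(a,(400,300));cv2.imwrite('pics/c3.png',np.hstack([a,b]))
E
```

```text
[[-0.49  0.26  0.24]
 [-0.15  0.02 -0.15]
 [-0.43  0.08 -0.42]
 [-0.3  -0.08 -0.04]]
{'clock': np.float64(7.05), 'tcp_pos': array([ 0.4657, -0.1301,  0.0746]), 'orientation': array([-0.2293,  3.1332,  0.    ]), 'contact_force': array([-0.2995, -0.0779, -0.0416]), 'grip_width': np.float64(-0.0), 'joints': array([-0.3942,  0.4165,  0.6651,  2.1532, -0.4012,  0.6938,  2.2603])}
```

View pics/c3.png

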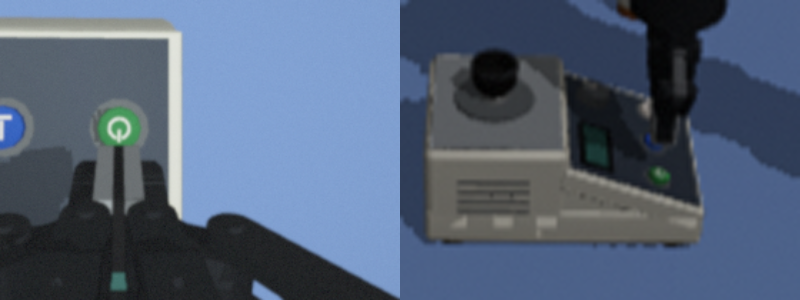

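```bash
python3 - <<'E'
from h import *
from scipy.optimize import least_squares as LS
s=grab('side');v=grab('wrist');t=grab('top')
tip=np.array([.4656,-.1301,.0605])
print('tip proj side',proj(s,tip),'obs 349.5,192; wrist',proj(v,tip))
uw=(190+118*.7,150+128*.7);us=(347.1,202.5)
print('green wrist px',uw)
def tri(obs):
    k=LS(lambda X:np.r_[tuple(proj(f,X)-u for f,u in obs)],[.46,-.13,.06]);return k.x.round(4),k.fun.round(1)
print(tri([(v,uw),(s,us)]));print(tri([(s,us),(t,(338,264))]));print(tri([(v,uw),(t,(338,264))]))
for q in('power_key_top','touch_key_top'):
  for n,f in(('wrist',v),('side',s)):
    print(q,n,[(round(d['score'],2),w(f,d['xyz']).round(3)) for d in look_for(q,n)[:1]])
    m=outline_of(q,n)
    if m: ys,xs=np.nonzero(m[0]['region']);print(m[0]['score'],xs.mean(),ys.mean(),len(xs))
print(ray(v,uw,.0665))
E
```

```text
tip proj side [346.79836231 203.40591199] obs 349.5,192; wrist [271.12167623 237.69205719]
green wrist px (272.6, 239.6)
(array([ 0.4651, -0.1293,  0.0645]), array([ 0., -0., -0., -0.]))
(array([ 0.4642, -0.1366,  0.0586]), array([ 0.3,  0.1,  0. , -0.3]))
(array([ 0.4596, -0.1302,  0.0782]), array([-0.3,  0.1, -1.3,  0.9]))
power_key_top wrist [(0.9, array([ 0.465, -0.13 ,  0.063]))]
0.89 272.8472440944882 238.93385826771654 635
power_key_top side []
touch_key_top wrist [(0.65, array([ 0.472, -0.176,  0.063]))]
0.86 191.7421875 239.3125 768
touch_key_top side []
0.73 245.64370078740157 192.04133858267716 508
[ 0.46423759 -0.1293996   0.0665    ]
```

```bash
python3 - <<'E'
from h import *
from scipy.optimize import least_squares as LS
s=grab('side','s4.png');v=grab('wrist')
for us in((349.5,192),(351,189)):
    k=LS(lambda X:np.r_[proj(v,X)-(272.6,252),proj(s,X)-us],[.46,-.13,.06]);print(k.x.round(4),k.fun.round(1))
for z in(.06,.07,.08,.09):print(z,proj(v,[.4656,-.1301,z]).round(),proj(s,[.4656,-.1301,z]).round())
a=s['pixels'][150:225,305:405];cv2.imwrite('pics/c4.png',cv2.resize(a[...,::-1],(800,600),interpolation=cv2.INTER_CUBIC))
E
```

```text
[ 0.4577 -0.1304  0.0982] [-0.1  0.3  1.3  0.9]
[ 0.4535 -0.131   0.1077] [-0.1  0.3  1.7  1.2]
0.06 [271. 237.] [347. 204.]
0.07 [271. 244.] [347. 201.]
0.08 [271. 251.] [347. 198.]
0.09 [271. 259.] [348. 195.]
```

View pics/c4.png

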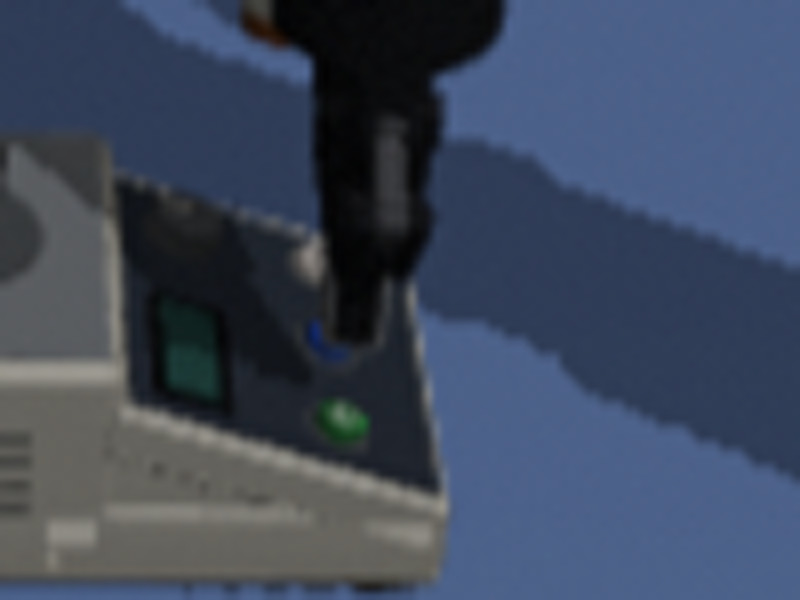

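The pictures show the physical fingertip about 30 mm above the key: side pixel (349,192), with the key at (347,202). The force reading also shows no contact. I'll keep descending in guarded steps.

Emit:
carry_out(
  offset=[
    [0, 0, 0.01],
    [0, 0, 0.02],
    [0, 0, 0.02],
    [0, 0, 0.02],
  ],
  turn=[
    [0, 0, 0],
    [0, 0, 0],
    [0, 0, 0],
    [0, 0, 0],
  ],
)

```text
clock: 8.2
tcp_pos: [0.4654, -0.1301, 0.0643]
orientation: [0.229, -3.133, 0.0]
contact_force: [0.2, 0.1, 0.1]
grip_width: -0.0
```

```bash
python3 - <<'E'
from h import *
F=[]
for i in range(4):
    v=grab('wrist');F.append(r.get_obs()['contact_force'])
print(np.round(F,2));st();s=grab('side')
a=v['pixels'][180:330,170:370];b=s['pixels'][150:225,305:405]
cv2.imwrite('pics/c5.png',np.hstack([cv2.resize(q[...,::-1],(400,300),interpolation=cv2.INTER_CUBIC) for q in(a,b)]))
print(proj(v,[.4656,-.1301,.0645]))
E
```

```text
[[ 0.82  0.17  0.01]
 [ 0.15 -0.03 -0.6 ]
 [ 0.47 -0.03 -0.08]
 [ 0.68 -0.35  0.49]]
{'clock': np.float64(8.4), 'tcp_pos': array([ 0.4658, -0.1301,  0.0647]), 'orientation': array([-0.2293,  3.133 , -0.    ]), 'contact_force': array([ 0.6761, -0.3528,  0.4948]), 'grip_width': np.float64(-0.0002), 'joints': array([-0.3795,  0.434 ,  0.649 ,  2.1586, -0.42  ,  0.6729,  2.2762])}
[271.14120642 247.05937834]
```

View pics/c5.png

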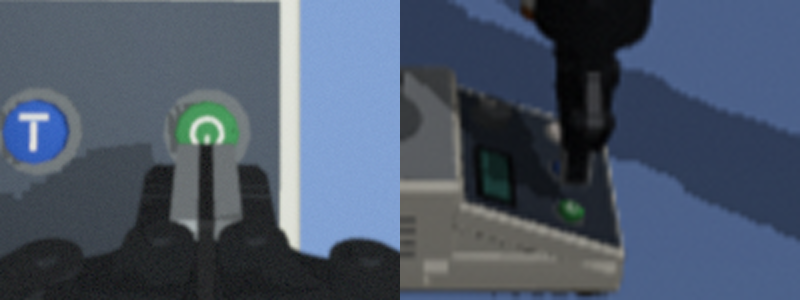

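Emit:
carry_out(
  offset=[
    [0, 0, 0.01],
    [0, 0, 0.02],
    [0, 0, 0.02],
    [0, 0, 0.02],
  ],
  turn=[
    [0, 0, 0],
    [0, 0, 0],
    [0, 0, 0],
    [0, 0, 0],
  ],
)

```text
clock: 8.85
tcp_pos: [0.4654, -0.1301, 0.0543]
orientation: [0.229, -3.133, -0.0]
contact_force: [-0.4, 0.4, 0.1]
grip_width: -0.0002
```

Emit:
carry_out(
  offset=[
    [0, 0, 0.004],
    [0, 0, 0.006],
    [0, 0, 0.006],
    [0, 0, 0.006],
    [0, 0, 0.006],
  ],
  turn=[
    [0, 0, 0],
    [0, 0, 0],
    [0, 0, 0],
    [0, 0, 0],
    [0, 0, 0],
  ],
)

```text
clock: 9.35
tcp_pos: [0.4657, -0.1301, 0.0516]
orientation: [-0.229, 3.133, 0.0]
contact_force: [-0.1, 0.6, 0.2]
grip_width: 0.0003
```

```bash
python3 - <<'E'
from h import *
F=[]
for i in range(4):
    v=grab('wrist');F.append(r.get_obs()['contact_force'])
print(np.mean(F,0).round(2));s=grab('side');t=grab('top')
a=v['pixels'][180:330,170:370];b=s['pixels'][150:225,305:405]
cv2.imwrite('pics/c6.png',np.hstack([cv2.resize(q[...,::-1],(400,300),interpolation=cv2.INTER_CUBIC) for q in(a,b)]))
E
```

```text
[-0.48  0.05  0.01]
```

View pics/c6.png

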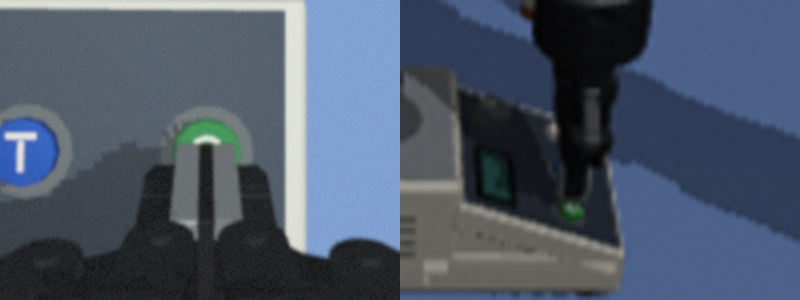

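Emit:
carry_out(
  offset=[
    [0, 0, 0.004],
    [0, 0, 0.006],
    [0, 0, 0.006],
    [0, 0, 0.006],
    [0, 0, 0.006],
  ],
  turn=[
    [0, 0, 0],
    [0, 0, 0],
    [0, 0, 0],
    [0, 0, 0],
    [0, 0, 0],
  ],
)

```text
clock: 10.15
tcp_pos: [0.4657, -0.1301, 0.0486]
orientation: [-0.229, 3.133, -0.0]
contact_force: [-0.8, 0.9, -0.0]
grip_width: 0.0
```

Emit:
carry_out(
  offset=[
    [0, 0, 0.004],
    [0, 0, 0.004],
    [0, 0, 0.004],
    [0, 0, 0.004],
  ],
  turn=[
    [0, 0, 0],
    [0, 0, 0],
    [0, 0, 0],
    [0, 0, 0],
  ],
)

```text
clock: 10.55
tcp_pos: [0.4657, -0.1301, 0.0466]
orientation: [-0.229, 3.133, 0.0]
contact_force: [-0.0, 0.9, -0.1]
grip_width: -0.0001
```

```bash
cat >> h.py <<'E'
def force(n=4):
    F=[]
    for i in range(n): grab('wrist');F.append(r.get_obs()['contact_force'])
    o=r.get_obs();print('F',np.mean(F,0).round(2),'tcp',o['tcp_pos'].round(4),'t',round(o['clock'],2))
E
python3 -c "
from h import *
force()"
```

```text
F [ 0.31 -0.21  0.79] tcp [ 0.4657 -0.1301  0.0466] t 10.75
```

Emit:
carry_out(
  offset=[
    [0, 0, 0.002],
    [0, 0, 0.003],
    [0, 0, 0.003],
    [0, 0, 0.003],
  ],
  turn=[
    [0, 0, 0],
    [0, 0, 0],
    [0, 0, 0],
    [0, 0, 0],
  ],
)

```text
clock: 11.15
tcp_pos: [0.4656, -0.1301, 0.045]
orientation: [0.229, -3.133, -0.0]
contact_force: [0.2, 0.1, -1.1]
grip_width: -0.0003
```

```bash
python3 -c "
from h import *
force()"
```

```text
F [-0.22  0.14  0.33] tcp [ 0.4657 -0.1301  0.0451] t 11.35
```

Emit:
carry_out(
  offset=[
    [0, 0, 0.002],
    [0, 0, 0.003],
    [0, 0, 0.003],
    [0, 0, 0.003],
  ],
  turn=[
    [0, 0, 0],
    [0, 0, 0],
    [0, 0, 0],
    [0, 0, 0],
  ],
)

```text
clock: 11.75
tcp_pos: [0.4657, -0.1301, 0.0435]
orientation: [0.229, -3.133, -0.0]
contact_force: [-0.5, 0.2, -0.7]
grip_width: 0.0002
```

```bash
python3 -c "
from h import *
force()"
```

```text
F [-0.09  0.34 -0.33] tcp [ 0.4657 -0.1301  0.0436] t 11.95
```

Emit:
carry_out(
  offset=[
    [0, 0, 0.003],
    [0, 0, 0.006],
    [0, 0, 0.006],
    [0, 0, 0.006],
  ],
  turn=[
    [0, 0, 0],
    [0, 0, 0],
    [0, 0, 0],
    [0, 0, 0],
  ],
)

```text
clock: 12.35
tcp_pos: [0.4663, -0.13, 0.0408]
orientation: [-0.23, 3.132, -0.0]
contact_force: [1.4, 1.5, 3.3]
grip_width: 0.0
```

```bash
python3 -c "
from h import *
force()
v=grab('wrist');s=grab('side')
a=v['pixels'][180:330,170:370];b=s['pixels'][165:225,315:395]
cv2.imwrite('pics/c7.png',np.hstack([cv2.resize(q[...,::-1],(400,300),interpolation=cv2.INTER_CUBIC) for q in(a,b)]))"
```

```text
F [2.27 0.72 3.67] tcp [ 0.4663 -0.1301  0.0408] t 12.55
```

View pics/c7.png

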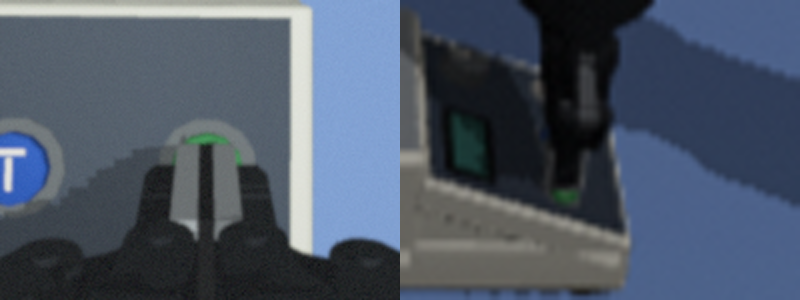

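Emit:
carry_out(
  offset=[
    [0, 0, 0.002],
    [0, 0, 0.003],
    [0, 0, 0.003],
    [0, 0, 0.003],
  ],
  turn=[
    [0, 0, 0],
    [0, 0, 0],
    [0, 0, 0],
    [0, 0, 0],
  ],
)

```text
clock: 13.05
tcp_pos: [0.4663, -0.1302, 0.0393]
orientation: [-0.229, 3.132, -0.0]
contact_force: [2.8, 0.5, 4.6]
grip_width: -0.0002
```

```bash
python3 -c "
from h import *
force()"
```

```text
F [2.63 0.6  4.88] tcp [ 0.4662 -0.1302  0.0393] t 13.25
```

Emit:
carry_out(
  offset=[
    [0, 0, 0.002],
    [0, 0, 0.002],
    [0, 0, 0.002],
  ],
  turn=[
    [0, 0, 0],
    [0, 0, 0],
    [0, 0, 0],
  ],
)

```text
clock: 13.55
tcp_pos: [0.4665, -0.1301, 0.0387]
orientation: [-0.229, 3.132, 0.0]
contact_force: [1.4, 1.1, 12.4]
grip_width: -0.0003
```

```bash
python3 -c "
from h import *
force()"
```

```text
F [ 2.03  1.18 11.52] tcp [ 0.4665 -0.1302  0.0387] t 13.75
```

Emit:
carry_out(
  offset=[
    [0, 0, -0.02],
    [0, 0, -0.05],
    [0, 0, -0.05],
    [0.001, -0.05, -0.05],
    [0.001, -0.095, -0.05],
    [0.001, -0.095, -0.05],
    [0.001, -0.095, -0.05],
    [0.001, -0.095, -0.05],
  ],
  turn=[
    [0, 0, 0],
    [0, 0, 0],
    [0, 0, 0],
    [0, 0, 0],
    [0, 0, 0],
    [0, 0, 0],
    [0, 0, 0],
    [0, 0, 0],
  ],
)

```text
clock: 14.55
tcp_pos: [0.4712, -0.1761, 0.0624]
orientation: [0.23, -3.131, -0.002]
contact_force: [-0.7, -0.2, 0.0]
grip_width: 0.0
```

Emit:
carry_out(
  offset=[
    [0, 0, 0.02],
    [0, 0, 0.036],
    [0, 0, 0.042],
    [0, 0, 0.046],
    [0, 0, 0.048],
    [0, 0, 0.048],
    [0, 0, 0.048],
  ],
  turn=[
    [0, 0, 0],
    [0, 0, 0],
    [0, 0, 0],
    [0, 0, 0],
    [0, 0, 0],
    [0, 0, 0],
    [0, 0, 0],
  ],
)

```text
clock: 15.25
tcp_pos: [0.4723, -0.177, 0.0393]
orientation: [-0.23, 3.133, 0.0]
contact_force: [-0.1, 2.6, 3.8]
grip_width: 0.0001
```

```bash
python3 -c "
from h import *
force()"
```

```text
F [-0.03  1.93  4.31] tcp [ 0.4721 -0.1773  0.0392] t 15.45
```

Now press 1 mm more to reach the stop.

Emit:
carry_out(
  offset=[
    [0, 0, 0.002],
    [0, 0, 0.002],
    [0, 0, 0.002],
  ],
  turn=[
    [0, 0, 0],
    [0, 0, 0],
    [0, 0, 0],
  ],
)

```text
clock: 15.75
tcp_pos: [0.4723, -0.1773, 0.0387]
orientation: [-0.229, 3.133, 0.001]
contact_force: [-2.5, 4.0, 12.7]
grip_width: -0.0004
```

```bash
python3 -c "
from h import *
force()"
```

```text
F [-1.68  3.29 12.19] tcp [ 0.4723 -0.1773  0.0387] t 15.95
```

Emit:
carry_out(
  offset=[
    [0, 0, -0.08],
    [0, 0, -0.16],
    [0, 0.04, -0.24],
    [0, 0.11, -0.3],
    [0, 0.19, -0.34],
    [0, 0.27, -0.36],
    [0, 0.35, -0.36],
    [0, 0.43, -0.36],
  ],
  turn=[
    [0, 0, 0],
    [0, 0, 0.08],
    [0, 0, 0.16],
    [0, 0, 0.25],
    [0, 0, 0.34],
    [0, 0, 0.43],
    [0, 0, 0.52],
    [0, 0, 0.6],
  ],
  hand=0,
)

```text
clock: 16.75
tcp_pos: [0.4452, 0.0094, 0.2172]
orientation: [0.99, 2.981, 0.001]
contact_force: [0.5, 0.4, -0.1]
grip_width: 0.0856
```

```bash
python3 -c "
from h import *
st()
plan([((.511,.149,.22),down(-.089))])"
```

```text
{'clock': np.float64(16.75), 'tcp_pos': array([0.4452, 0.0094, 0.2172]), 'orientation': array([9.9020e-01, 2.9809e+00, 7.0000e-04]), 'contact_force': array([ 0.527 ,  0.3792, -0.1435]), 'grip_width': np.float64(0.0856), 'joints': array([-1.0655,  0.0801,  0.9785,  2.1087, -0.0798,  0.9888,  0.8848])}
off [ 0.0617  0.3025 -0.0053] turn [5.000e-04 0.000e+00 6.789e-01]
```

Emit:
carry_out(
  offset=[
    [0.01, 0.04, 0],
    [0.02, 0.08, 0],
    [0.03, 0.12, 0],
    [0.04, 0.16, 0],
    [0.05, 0.2, 0],
    [0.06, 0.24, 0],
    [0.06, 0.28, 0],
    [0.06, 0.28, 0],
  ],
  turn=[
    [0, 0, 0.09],
    [0, 0, 0.18],
    [0, 0, 0.27],
    [0, 0, 0.36],
    [0, 0, 0.45],
    [0, 0, 0.54],
    [0, 0, 0.63],
    [0, 0, 0.66],
  ],
)

```text
clock: 17.55
tcp_pos: [0.5055, 0.1412, 0.2165]
orientation: [2.282, 2.157, -0.001]
contact_force: [0.1, -0.1, -0.5]
grip_width: 0.0854
```

```bash
python3 - <<'E'
from h import *
grab('wrist');o=st()
v=grab('wrist','w8.png')
for n,X in dict(y=(.511,.149,.116),p=(.517,.211,.116),cap=(.511,.157,.1)).items():print(n,proj(v,X))
for q in('urine_tube','purple_tube','teal_tube'):
    print(q,[(round(d['score'],2),w(v,d['xyz']).round(3)) for d in look_for(q,'wrist')[:1]])
    for m in outline_of(q,'wrist')[:1]:
        ys,xs=np.nonzero(m['region']);print(m['score'],xs.mean(),ys.mean(),xs.min(),xs.max(),ys.min(),ys.max())
E
```

```text
{'clock': np.float64(17.6), 'tcp_pos': array([0.5049, 0.1397, 0.2164]), 'orientation': array([ 2.2837,  2.1549, -0.0028]), 'contact_force': array([ 0.1625, -0.0472, -0.4973]), 'grip_width': np.float64(0.0851), 'joints': array([-1.2337,  0.3492,  1.0646,  1.9487, -0.3502,  1.0463, -0.0728])}
y [279.35690411 189.44976338]
p [282.75340676 112.68011815]
cap [278.50469878 176.33962551]
urine_tube [(0.86, array([0.517, 0.16 , 0.115]))]
0.73 283.430823117338 176.70052539404554 274 295 161 192
purple_tube [(0.82, array([0.518, 0.218, 0.115]))]
0.68 285.9733656174334 102.12832929782083 275 297 91 113
teal_tube [(0.61, array([0.549, 0.188, 0.114]))]
0.86 323.410447761194 141.25559701492537 309 337 130 154
```

View pics/w8.png

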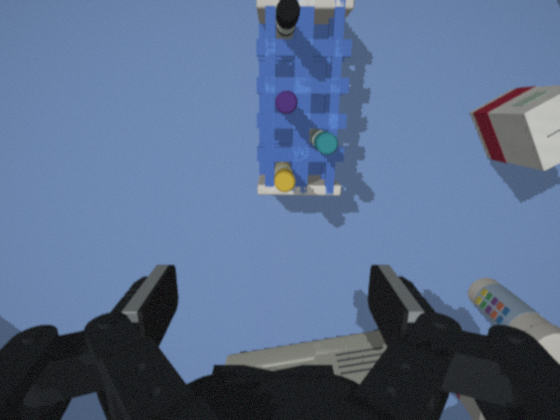

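Wrist view: the yellow cap top is at (285,181), purple at (287,101), teal at (326,143) and black at (288,14). Yellow sits at the mixer end of the rack, and the hole beside it is free.

```bash
python3 - <<'E'
from h import *
v=grab('wrist')
P=[ray(v,p,.116) for p in((285,181),(287,101),(288,14),(326,143))]
print(np.round(P,4));d=P[2]-P[0];yaw=np.arctan2(d[1],d[0])-np.pi/2;print('rack yaw',yaw)
y=P[0];plan([((y[0],y[1],.216),down(yaw)),((y[0],y[1],.11),down(yaw))]);o=st()
print(proj(v,o['tcp_pos']),proj(v,o['tcp_pos']+[0,0,.0425]),proj(v,o['tcp_pos']+[0,0,-.014]))
E
```

```text
[[0.5157 0.1551 0.116 ]
 [0.5202 0.2189 0.116 ]
 [0.5236 0.2792 0.116 ]
 [0.5504 0.1847 0.116 ]]
rack yaw -0.06327462595034317
off [0.0338 0.0205 0.0024] turn [-0.     -0.0004  0.0054]
off [0.0337 0.0205 0.2144] turn [-0.     -0.0004  0.0054]
{'clock': np.float64(18.0), 'tcp_pos': array([0.5045, 0.1388, 0.2172]), 'orientation': array([-2.2816e+00, -2.1589e+00, -6.0000e-04]), 'contact_force': array([-0.3294, -0.0327, -0.6065]), 'grip_width': np.float64(0.0853), 'joints': array([-1.2319,  0.3451,  1.0642,  1.9496, -0.3494,  1.0466, -0.0687])}
[273.01155277 249.00523921] [273.17402458 289.20856123] [272.97281004 239.41842902]
```

Emit:
carry_out(
  offset=[
    [0.02, 0.01, 0.05],
    [0.034, 0.02, 0.1],
    [0.034, 0.02, 0.15],
    [0.034, 0.02, 0.18],
    [0.034, 0.02, 0.18],
    [0.034, 0.02, 0.18],
    [0.034, 0.02, 0.18],
  ],
  turn=[
    [0, 0, 0.005],
    [0, 0, 0.005],
    [0, 0, 0.005],
    [0, 0, 0.005],
    [0, 0, 0.005],
    [0, 0, 0.005],
    [0, 0, 0.005],
  ],
  hand=0.4,
)

```text
clock: 18.7
tcp_pos: [0.5164, 0.1556, 0.1283]
orientation: [2.29, 2.15, 0.003]
contact_force: [-0.4, -0.8, 0.6]
grip_width: 0.0514
```

```bash
python3 - <<'E'
from h import *
o=st()
v=grab('wrist','w9.png');s=grab('side')
b=s['pixels'][225:330,260:400]
cv2.imwrite('pics/c9.png',np.hstack([cv2.resize(q[...,::-1],(400,300),interpolation=cv2.INTER_CUBIC) for q in(v['pixels'],b)]))
for z in(.09,.116,.13):print(proj(v,[.5157,.1555,z]),proj(s,[.5157,.1555,z]))
for q in('urine_tube',):
    for m in outline_of(q,'wrist')[:1]:
        ys,xs=np.nonzero(m['region']);print(m['score'],xs.mean(),ys.mean(),xs.min(),xs.max(),ys.min(),ys.max())
E
```

```text
{'clock': np.float64(18.7), 'tcp_pos': array([0.5164, 0.1556, 0.1283]), 'orientation': array([2.2898, 2.1501, 0.0031]), 'contact_force': array([-0.3723, -0.8165,  0.628 ]), 'grip_width': np.float64(0.0514), 'joints': array([-1.1121,  0.4946,  0.9295,  2.    , -0.5101,  0.8946,  0.0283])}
[271.65960554 225.9131316 ] [319.08571636 267.41943554]
[271.64148455 240.87374425] [319.59521499 259.45659203]
[271.62966231 250.63414073] [319.8767925  255.05587824]
0.86 271.4769938650307 228.25996932515338 257 286 201 255
```

View pics/c9.png

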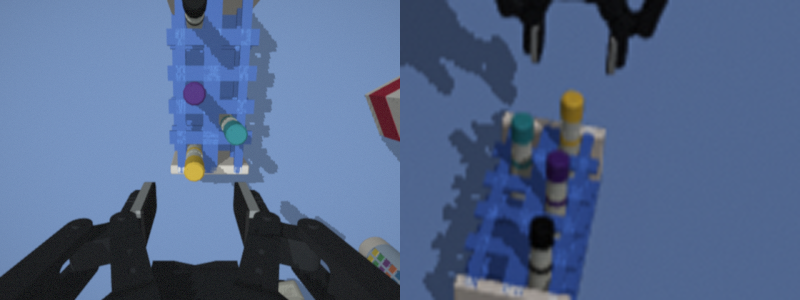

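Emit:
carry_out(
  offset=[
    [0, 0, 0.04],
    [0, 0, 0.08],
    [0, 0, 0.11],
    [0, 0, 0.13],
    [0, 0, 0.13],
    [0, 0, 0.13],
  ],
  turn=[
    [0, 0, 0],
    [0, 0, 0],
    [0, 0, 0],
    [0, 0, 0],
    [0, 0, 0],
    [0, 0, 0],
  ],
)

```text
clock: 19.45
tcp_pos: [0.5159, 0.1554, 0.0624]
orientation: [2.29, 2.15, 0.0]
contact_force: [-0.1, -0.6, -0.1]
grip_width: 0.0509
```

```bash
python3 - <<'E'
from h import *
force()
v=grab('wrist','w10.png');s=grab('side')
b=s['pixels'][225:330,260:400]
cv2.imwrite('pics/c10.png',np.hstack([cv2.resize(q[...,::-1],(400,300),interpolation=cv2.INTER_CUBIC) for q in(v['pixels'][120:330,130:410],b)]))
E
```

```text
F [-0.06 -0.   -0.22] tcp [0.5161 0.1557 0.0627] t 19.65
```

View pics/c10.png

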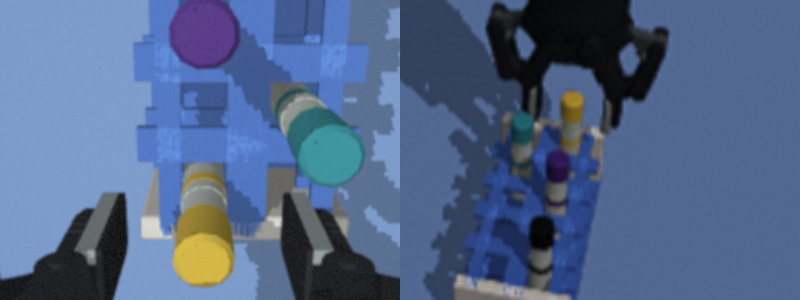

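Emit:
carry_out(
  offset=[
    [0, 0, 0],
    [0, 0, 0],
    [0, 0, 0],
    [0, 0, 0],
    [0, 0, 0],
    [0, 0, 0],
    [0, 0, 0],
    [0, 0, 0],
  ],
  turn=[
    [0, 0, 0],
    [0, 0, 0],
    [0, 0, 0],
    [0, 0, 0],
    [0, 0, 0],
    [0, 0, 0],
    [0, 0, 0],
    [0, 0, 0],
  ],
  hand=1,
  force=30,
)

```text
clock: 20.55
tcp_pos: [0.5157, 0.1556, 0.0622]
orientation: [2.29, 2.151, 0.0]
contact_force: [-0.2, -0.6, 3.4]
grip_width: 0.0167
```

```bash
python3 -c "
from h import *
force();st()"
```

```text
F [-0.33 -0.62  4.21] tcp [0.5157 0.1556 0.0622] t 20.75
{'clock': np.float64(20.75), 'tcp_pos': array([0.5157, 0.1556, 0.0622]), 'orientation': array([2.2898e+00, 2.1507e+00, 4.0000e-04]), 'contact_force': array([0.0717, 0.0391, 4.5882]), 'grip_width': np.float64(0.0168), 'joints': array([-1.0278,  0.5853,  0.8243,  2.0419, -0.6165,  0.7774,  0.1106])}
```

Emit:
carry_out(
  offset=[
    [0, 0, -0.02],
    [0, 0, -0.06],
    [0, 0, -0.11],
    [0, 0, -0.17],
    [0, 0, -0.23],
    [0, 0, -0.29],
    [0, 0, -0.34],
    [0, 0, -0.34],
  ],
  turn=[
    [0, 0, 0],
    [0, 0, 0],
    [0, 0, 0],
    [0, 0, 0],
    [0, 0, 0],
    [0, 0, 0],
    [0, 0, 0],
    [0, 0, 0],
  ],
)

```text
clock: 21.55
tcp_pos: [0.5174, 0.1557, 0.2354]
orientation: [2.289, 2.15, 0.008]
contact_force: [-0.3, -0.3, -1.9]
grip_width: 0.0171
```

```bash
cat >> h.py <<'E'
def tube(n,q='urine_tube'):
    f=grab(n);L=look_for(q,n);M=outline_of(q,n)
    print(n,q,[(round(d['score'],2),w(f,d['xyz']).round(3)) for d in L[:1]])
    for m in M[:1]:
        ys,xs=np.nonzero(m['region']);r0,r1=ys.min(),ys.max()
        print('  top',xs[ys<r0+3].mean().round(1),r0,'bottom',xs[ys>r1-3].mean().round(1),r1,'score',round(m['score'],2),len(xs))
    return f
E
python3 - <<'E'
from h import *
force();o=st()
s=tube('side');p=o['tcp_pos'];
for dz in(.06,-.05):print(proj(s,p+[0,0,dz]))
tube('top');tube('wrist')
for q in('purple_tube','black_tube','teal_tube'):tube('side',q)
E
```

```text
F [-0.23  0.17 -0.64] tcp [0.5146 0.1555 0.2312] t 21.75
{'clock': np.float64(21.75), 'tcp_pos': array([0.5146, 0.1555, 0.2312]), 'orientation': array([-2.2891, -2.1506,  0.0027]), 'contact_force': array([-0.0637, -0.3489, -1.129 ]), 'grip_width': np.float64(0.0169), 'joints': array([-1.2411,  0.3625,  1.0656,  1.9004, -0.3574,  1.0889, -0.0948])}
side urine_tube [(0.57, array([0.508, 0.158, 0.245]))]
  top 324.0 198 bottom 321.7 240 score 0.81 335
[324.07897228 197.90092296]
[321.4525583  238.30927451]
top urine_tube []
wrist urine_tube [(0.79, array([0.518, 0.161, 0.275]))]
  top 273.0 214 bottom 271.9 321 score 0.64 3417
side purple_tube [(0.72, array([0.52 , 0.221, 0.103]))]
  top 314.8 278 bottom 314.0 299 score 0.5 161
side black_tube [(0.46, array([0.526, 0.291, 0.092]))]
  top 309.2 300 bottom 308.0 326 score 0.67 221
side teal_tube [(0.57, array([0.55 , 0.188, 0.093]))]
  top 302.5 265 bottom 302.1 284 score 0.63 105
```

```bash
python3 - <<'E'
from h import *
v=grab('wrist');o=r.get_obs();p=o['tcp_pos']
for dz in(.054,-.056):print(proj(v,p+[0,0,dz]))
f=grab('top')
for q in('cup_seat','mixer_cup'):
  print([(round(d['score'],2),w(f,d['xyz']).round(3)) for d in look_for(q,'top')[:3]],[(round(d['score'],2),w(s,d['xyz']).round(3)) for s in[grab('side')] for d in look_for(q,'side')[:2]])
# dark rim in top image
g=cv2.cvtColor(f['pixels'],cv2.COLOR_RGB2GRAY)[190:225,330:365]
ys,xs=np.nonzero(g<45);print(len(xs),xs.mean()+330,ys.mean()+190,xs.min()+330,xs.max()+330,ys.min()+190,ys.max()+190,ray(f,(xs.mean()+330,ys.mean()+190),.14))
plan([((.609,-.159,.235),down(-.063))])
E
```

```text
[273.10076368 304.64286742]
[272.78255605 217.30183984]
[(0.65, array([ 0.61 , -0.159,  0.138]))] [(0.48, array([ 0.585, -0.101,  0.063]))]
[(0.56, array([ 0.607, -0.162,  0.139]))] []
148 347.0337837837838 206.04054054054055 341 354 199 212 [ 0.60980465 -0.16123024  0.14      ]
off [-0.6163  0.2258 -0.0058] turn [0.     0.     0.0003]
```

Emit:
carry_out(
  offset=[
    [-0.03, 0.01, -0.01],
    [-0.09, 0.03, -0.02],
    [-0.16, 0.06, -0.02],
    [-0.23, 0.09, -0.02],
    [-0.3, 0.11, -0.02],
    [-0.37, 0.14, -0.02],
    [-0.44, 0.17, -0.02],
    [-0.5, 0.19, -0.02],
  ],
  turn=[
    [0, 0, 0],
    [0, 0, 0],
    [0, 0, 0],
    [0, 0, 0],
    [0, 0, 0],
    [0, 0, 0],
    [0, 0, 0],
    [0, 0, 0],
  ],
)

```text
clock: 23.85
tcp_pos: [0.595, -0.1036, 0.2427]
orientation: [2.291, 2.148, -0.0]
contact_force: [-0.2, 0.1, 0.3]
grip_width: 0.0168
```

Emit:
carry_out(
  offset=[
    [-0.04, 0.015, 0],
    [-0.08, 0.025, 0],
    [-0.11, 0.034, 0],
    [-0.116, 0.036, 0],
    [-0.116, 0.036, 0],
    [-0.116, 0.036, 0],
  ],
  turn=[
    [0, 0, 0],
    [0, 0, 0],
    [0, 0, 0],
    [0, 0, 0],
    [0, 0, 0],
    [0, 0, 0],
  ],
)

```text
clock: 24.45
tcp_pos: [0.609, -0.1582, 0.2421]
orientation: [-2.289, -2.151, -0.0]
contact_force: [-1.1, 0.6, 0.2]
grip_width: 0.017
```

```bash
python3 - <<'E'
from h import *
force();o=st();p=o['tcp_pos']
s=tube('side');print(proj(s,p+[0,0,-.056]),proj(s,p+[0,0,.054]),'cup rim',proj(s,[.61,-.159,.145]))
v=tube('wrist');print(proj(v,p+[0,0,-.056]),'cup',proj(v,[.61,-.159,.145]))
for n,f in(('wrist',v),('side',s)):
  L=look_for('mixer_cup',n);print(n,[(round(d['score'],2),w(f,d['xyz']).round(3)) for d in L[:1]])
  for m in outline_of('mixer_cup',n)[:1]:
    ys,xs=np.nonzero(m['region']);print(xs.mean(),ys.mean(),xs.min(),xs.max(),ys.min(),ys.max(),m['score'])
plan([((.61,-.159,.24),down(-.063))])
E
```

```text
F [ 0.26 -0.23 -0.07] tcp [ 0.6092 -0.1579  0.2421] t 24.65
{'clock': np.float64(24.65), 'tcp_pos': array([ 0.6092, -0.1579,  0.2421]), 'orientation': array([-2.2880e+00, -2.1523e+00, -3.0000e-04]), 'contact_force': array([ 0.1734, -0.9662,  0.0222]), 'grip_width': np.float64(0.0168), 'joints': array([-0.5107,  0.522 ,  0.9678,  1.6738, -0.4583,  1.1916,  0.5084])}
side urine_tube [(0.5, array([ 0.603, -0.157,  0.252]))]
  top 298.5 117 bottom 299.0 155 score 0.6 257
[298.43295309 156.07661298] [299.02210178 119.53309032] cup rim [297.98893073 168.37997926]
wrist urine_tube [(0.76, array([ 0.611, -0.152,  0.284]))]
  top 272.9 214 bottom 272.2 321 score 0.93 3418
[272.79497085 216.63099433] cup [273.82069756 202.47325486]
wrist [(0.85, array([ 0.61 , -0.156,  0.139]))]
274.36109384711 197.6904909881914 251 297 175 220 0.75
side [(0.52, array([ 0.612, -0.146,  0.136]))]
298.0 171.53125 291 305 165 179 0.45
off [-0.0001  0.0019  0.0041] turn [-0.0001  0.      0.0003]
```

Emit:
carry_out(
  offset=[
    [0.002, 0.002, 0.03],
    [0.002, 0.002, 0.06],
    [0.002, 0.002, 0.085],
    [0.002, 0.002, 0.1],
    [0.002, 0.002, 0.102],
    [0.002, 0.002, 0.102],
    [0.002, 0.002, 0.102],
  ],
  turn=[
    [0, 0, 0],
    [0, 0, 0],
    [0, 0, 0],
    [0, 0, 0],
    [0, 0, 0],
    [0, 0, 0],
    [0, 0, 0],
  ],
)

```text
clock: 25.85
tcp_pos: [0.6105, -0.1583, 0.1916]
orientation: [2.289, 2.15, 0.001]
contact_force: [0.3, 0.7, -0.4]
grip_width: 0.017
```

```bash
python3 -c "
from h import *
force()"
```

```text
F [ 0.07 -0.39  0.2 ] tcp [ 0.6104 -0.158   0.1916] t 26.05
```

Emit:
carry_out(
  offset=[
    [0, 0, 0.004],
    [0, 0, 0.008],
    [0, 0, 0.01],
    [0, 0, 0.01],
    [0, 0, 0.01],
  ],
  turn=[
    [0, 0, 0],
    [0, 0, 0],
    [0, 0, 0],
    [0, 0, 0],
    [0, 0, 0],
  ],
)

```text
clock: 26.55
tcp_pos: [0.6102, -0.158, 0.1862]
orientation: [2.29, 2.151, 0.0]
contact_force: [-0.8, 0.4, 1.9]
grip_width: 0.017
```

```bash
python3 -c "
from h import *
force()"
```

```text
F [-0.38 -0.2   1.66] tcp [ 0.6102 -0.158   0.1862] t 26.75
```

Emit:
carry_out(
  offset=[
    [0, 0, 0.003],
    [0, 0, 0.006],
    [0, 0, 0.009],
    [0, 0, 0.01],
    [0, 0, 0.01],
    [0, 0, 0.01],
    [0, 0, 0.01],
  ],
  turn=[
    [0, 0, 0],
    [0, 0, 0],
    [0, 0, 0],
    [0, 0, 0],
    [0, 0, 0],
    [0, 0, 0],
    [0, 0, 0],
  ],
)

```text
clock: 27.45
tcp_pos: [0.6103, -0.158, 0.1813]
orientation: [2.29, 2.151, 0.0]
contact_force: [-0.1, 0.6, 4.5]
grip_width: 0.017
```

```bash
python3 -c "
from h import *
force()"
```

```text
F [-0.41 -0.09  4.97] tcp [ 0.6103 -0.158   0.1812] t 27.65
```

The force is 4.97 N, which is the 5 mm value. Now hold.

Emit:
carry_out(
  offset=[
    [0, 0, 0],
    [0, 0, 0],
    [0, 0, 0],
    [0, 0, 0],
    [0, 0, 0],
    [0, 0, 0],
    [0, 0, 0],
    [0, 0, 0],
  ],
  turn=[
    [0, 0, 0],
    [0, 0, 0],
    [0, 0, 0],
    [0, 0, 0],
    [0, 0, 0],
    [0, 0, 0],
    [0, 0, 0],
    [0, 0, 0],
  ],
)

```text
clock: 28.45
tcp_pos: [0.6102, -0.1579, 0.1811]
orientation: [2.29, 2.151, 0.0]
contact_force: [0.6, 0.4, 5.2]
grip_width: 0.017
```

Emit:
carry_out(
  offset=[
    [0, 0, 0],
    [0, 0, 0],
    [0, 0, 0],
    [0, 0, 0],
    [0, 0, 0],
    [0, 0, 0],
    [0, 0, 0],
    [0, 0, 0],
  ],
  turn=[
    [0, 0, 0],
    [0, 0, 0],
    [0, 0, 0],
    [0, 0, 0],
    [0, 0, 0],
    [0, 0, 0],
    [0, 0, 0],
    [0, 0, 0],
  ],
)

```text
clock: 29.25
tcp_pos: [0.6101, -0.1579, 0.1811]
orientation: [2.29, 2.151, 0.0]
contact_force: [-0.5, -0.3, 4.9]
grip_width: 0.0172
```

Emit:
carry_out(
  offset=[
    [0, 0, 0],
    [0, 0, 0],
    [0, 0, 0],
    [0, 0, 0],
    [0, 0, 0],
    [0, 0, 0],
    [0, 0, 0],
    [0, 0, 0],
  ],
  turn=[
    [0, 0, 0],
    [0, 0, 0],
    [0, 0, 0],
    [0, 0, 0],
    [0, 0, 0],
    [0, 0, 0],
    [0, 0, 0],
    [0, 0, 0],
  ],
)

```text
clock: 30.05
tcp_pos: [0.6102, -0.158, 0.1811]
orientation: [2.29, 2.151, 0.0]
contact_force: [0.4, 0.0, 4.9]
grip_width: 0.0167
```

Emit:
carry_out(
  offset=[
    [0, 0, 0],
    [0, 0, 0],
    [0, 0, 0],
    [0, 0, 0],
    [0, 0, 0],
    [0, 0, 0],
    [0, 0, 0],
    [0, 0, 0],
  ],
  turn=[
    [0, 0, 0],
    [0, 0, 0],
    [0, 0, 0],
    [0, 0, 0],
    [0, 0, 0],
    [0, 0, 0],
    [0, 0, 0],
    [0, 0, 0],
  ],
)

```text
clock: 30.85
tcp_pos: [0.6102, -0.158, 0.1811]
orientation: [2.29, 2.151, 0.0]
contact_force: [-0.2, -0.2, 5.6]
grip_width: 0.0168
```

Emit:
carry_out(
  offset=[
    [0, 0, 0],
    [0, 0, 0],
    [0, 0, 0],
    [0, 0, 0],
    [0, 0, 0],
    [0, 0, 0],
    [0, 0, 0],
    [0, 0, 0],
  ],
  turn=[
    [0, 0, 0],
    [0, 0, 0],
    [0, 0, 0],
    [0, 0, 0],
    [0, 0, 0],
    [0, 0, 0],
    [0, 0, 0],
    [0, 0, 0],
  ],
)

```text
clock: 31.65
tcp_pos: [0.6102, -0.158, 0.1811]
orientation: [2.29, 2.151, 0.0]
contact_force: [-0.1, -0.3, 4.7]
grip_width: 0.0166
```

Emit:
carry_out(
  offset=[
    [0, 0, 0],
    [0, 0, 0],
    [0, 0, 0],
    [0, 0, 0],
    [0, 0, 0],
    [0, 0, 0],
    [0, 0, 0],
    [0, 0, 0],
  ],
  turn=[
    [0, 0, 0],
    [0, 0, 0],
    [0, 0, 0],
    [0, 0, 0],
    [0, 0, 0],
    [0, 0, 0],
    [0, 0, 0],
    [0, 0, 0],
  ],
)

```text
clock: 32.45
tcp_pos: [0.6102, -0.158, 0.1811]
orientation: [2.29, 2.151, 0.0]
contact_force: [-1.0, 0.4, 4.4]
grip_width: 0.0172
```

Emit:
carry_out(
  offset=[
    [0, 0, 0],
    [0, 0, 0],
    [0, 0, 0],
    [0, 0, 0],
    [0, 0, 0],
    [0, 0, 0],
    [0, 0, 0],
    [0, 0, 0],
  ],
  turn=[
    [0, 0, 0],
    [0, 0, 0],
    [0, 0, 0],
    [0, 0, 0],
    [0, 0, 0],
    [0, 0, 0],
    [0, 0, 0],
    [0, 0, 0],
  ],
)

```text
clock: 33.25
tcp_pos: [0.6102, -0.1579, 0.1811]
orientation: [2.29, 2.151, 0.0]
contact_force: [0.3, 0.0, 5.0]
grip_width: 0.0167
```

```bash
python3 - <<'E'
from h import *
force();o=st();p=o['tcp_pos']
s=tube('side');print(proj(s,p+[0,0,.054]),proj(s,p+[0,0,-.036]))
v=tube('wrist')
for q in('purple_tube','black_tube','teal_tube'):tube('side',q)
E
```

```text
F [ 0.13 -0.03  5.05] tcp [ 0.6101 -0.158   0.1811] t 33.45
{'clock': np.float64(33.45), 'tcp_pos': array([ 0.6101, -0.158 ,  0.1811]), 'orientation': array([ 2.2898,  2.1509, -0.    ]), 'contact_force': array([-0.326 , -0.1765,  6.1958]), 'grip_width': np.float64(0.0167), 'joints': array([-0.4766,  0.5807,  0.9191,  1.7363, -0.5154,  1.0861,  0.55  ])}
side urine_tube [(0.59, array([ 0.608, -0.153,  0.191]))]
  top 298.0 139 bottom 297.8 172 score 0.53 198
[298.3239393 140.2913055] [297.88549624 168.55594543]
wrist urine_tube [(0.77, array([ 0.615, -0.151,  0.225]))]
  top 272.3 214 bottom 273.2 321 score 0.57 3314
side purple_tube [(0.49, array([0.52 , 0.225, 0.099]))]
  top 314.4 277 bottom 314.1 299 score 0.46 148
side black_tube [(0.6, array([0.525, 0.291, 0.093]))]
  top 308.8 301 bottom 308.3 325 score 0.73 189
side teal_tube [(0.44, array([0.55 , 0.188, 0.09 ]))]
  top 302.2 264 bottom 302.6 286 score 0.72 193
```

The tube has been pressed for more than 6 s at a steady 5 N, it is upright and has not slipped, so I'm handing in.

```bash
python3 -c "
from h import *
r.hand_in()"
```

```text
the job is handed in; nothing more can be done
```

The job is done and handed in at about 33.5 s. The yellow-capped tube is held pressed in the mixer's cup.

- **Keys:** I pressed the green key and then the blue key, each down to its stop (about 12 N), and released both. The white key was never approached.
- **Tube:** I gripped the yellow-capped tube by its cap with 30 N, lifted it and lowered it upright into the cup. Contact came at 1.66 N. From there I pressed 5 mm further and held for over 6 s.
- **Last checks:** The mean push was 5.05 N, which is what 5 mm should give. The height did not change, the grip stayed at 17 mm, and the side and wrist views showed the tube upright. The purple, black and teal tubes were detected where they had been. I did not re-measure the bottles, the cartons or the slide box.
- **Disagreement:** When shut, the fingertips were about 37 mm higher relative to the reported tool point than the description says. The camera views and the key contact agreed on this, so I used it for the grasp height. It meant a slow search down to the green key. I had no direct readout of key or cup travel, so those rest on force and height.

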